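# Thread a thermometer probe through clamp collar and lid port and hold it at depth

### The arm

A 6-joint arm with a two-finger parallel gripper is mounted at the origin on the work surface. World frame = base frame: x ahead of the robot, y to its left, z up, the work surface at z = 0. Lengths are in m, angles in rad, forces in N, time in s.
With the tool pointing down it reaches from about 0.35 to 0.775 m from the base axis. Payload 7.3 kg.
Tool frame: the origin (TCP) lies at the centre of the arm's flange, where the gripper is bolted on; the fingertips stand 178 mm ahead of it and the grasp point (between the pads) lies 159 mm ahead of it; z points along the fingers, y is the line along which they close (so a half turn about z gives the same grasp; the last joint's range is limited). The gripper opens to 92 mm and grips with 3 to 60 N. Pads are 19 mm wide; open, the fingers measure 130 mm over their backs; the gripper's body (75 mm by 190 mm) begins 47 mm behind the grasp point.
Start: joints at [1.004, 0.342, 1.524, -0, 1.275, -0.146], TCP at [0.214, 0.479, 0.405] pointing down, gripper open.
Joint ranges: [-2.53, 2.53], [-0.77, 2.02], [0.04, 2.7], [-1, 4.14], [0.28, 2.66], [-3.11, 3.11]. Speed limits (rad/s): [2.57, 2.57, 3.14, 3.14, 3.14, 3.14].

### API

Orientations are given as [roll, pitch, yaw] about the fixed x, y, z axes, in that order (R = Rz(yaw) Ry(pitch) Rx(roll)).
In Python, from cell import robot, vision, ticket gives the robot as it stands (robot), with the cameras (vision) and the job (ticket).
- The arm moves only by the shell command python3 drive.py 'ROWS' [OPENING] [FORCE]. ROWS is a JSON list of rows, 1 to 8 of them, each written [[dx, dy, dz], [rx, ry, rz]]: dx, dy, dz in a scale on which 1.0 is 0.2 m, then a rotation vector rx, ry, rz in a scale on which 1.0 is 4 rad; each row shifts and turns the commanded pose from where the row before left it, along the tool's axes as they then stand; what a row does not reach is not made up. A row lasts 1/12 s, in which the tool goes at most 0.0417 m and 0.125 rad, less where a joint would pass 70% of its speed; a pose out of reach is approached as far as the arm can. OPENING is the finger opening in m, set as the command begins (- or left out keeps the last). The fingers move at their own pace and stop on an object; FORCE is the grip in N (left out, the last holds). Time passes only in rows, so rows that do not move let the fingers close. It prints the time, the measured TCP pose, the force, the opening and the grip force at its end. No shift or turn number may pass 1 either way. Input that does not fit is refused with a message, and nothing moves.
- robot.observe(): the state, without advancing time (a new reading comes with each control period).
- vision.read_camera(name): name is "side" or "top"; returns a dict with "image" (400x640x3 uint8, red, green, blue), "fx", "fy", "cx", "cy" (pixels), "pose" (4x4, takes a point from camera to world coordinates). Camera axes: x right, y down, z forward; pixel columns grow to the right and rows downward; lengths in m; the calibration is good to about 2 mm. A picture is of the moment at which its call begins. There is no depth.
- ticket.hand_in(): hands the job in; it is judged then, once.
The state is a dict: "time": time; "qpos": joint angles; "qvel": joint speeds; "joint_efforts": joint torques, N m; "tool_pos": TCP position; "tool_rot": TCP orientation; "contact_force": force on the tool from outside, world axes, zero at the start; "torque": the same for the moment, N m; "opening": finger opening in m; "grip_force": force on a finger pad.
Only numpy, scipy, OpenCV 4.12 (cv2) and the standard library are available. Lean on these libraries where they do the work, as an engineer would, in place of code of your own. Each camera call takes 0.05 s, during which the arm holds its last target. There are 200 camera calls.

### The job

Take the cordless thermometer probe (the one with the thick cylindrical handle) out of the rack and lower it upright through the clamp's collar and on through the port in the vessel lid below it, without forcing it, until its tip hangs about 15 mm above the vessel's inside floor. The thumbscrew is still loose, so finish while holding the probe there, still and clear of the floor, for a colleague to tighten it. Leave the clamp at the height where it is set and leave the other rack pieces, the bottle and the beaker where they are.

Things in the scene. Friction and masses are not known exactly. Their poses are not given: they have to be found in the camera images.
- probe: Cordless thermometer probe, 60 to 115 g, hanging upright in any one of the rack's holes: steel stem 8 mm thick, 135 mm long (last 3 mm chamfered), under a grey round handle 26 mm in diameter, 65 mm tall (lowest 4 mm a neck of 18 mm). Origin on the axis at the handle's underside, the shoulder that sits on the rack plate; z up: handle z = 0 to 65 mm, tip at z = -135 mm. Any yaw grips it.
- probe_tip (a point): Centre of the lower end of the probe's stem, on its axis.
- rack: Fixed aluminium rack: top plate 80 mm (its x) by 220 mm (its y), upper side 145 mm above the bench, on end cheeks and a base plate. Three through holes of 12 mm in a row along its y at -70, 0 and 70 mm, each holding one piece by its shoulder. Origin under its middle, on the bench. Fingers that close across the row (along the rack's x) clear the neighbouring pieces.
- stand: Fixed stand: base plate 200 x 130 x 10 mm with a round glass vessel 92 mm wide, closed by a white lid 98 mm wide, upper side 85 mm above the bench (two stoppered side ports on it reach 98 mm). Origin on the bench, on the common vertical axis of lid port and clamp collar. A steel upright 12 mm thick stands 110 mm from that axis along the stand's +x, top 250 mm above the bench.
- port (a point): Centre of the mouth of the open port, a bushing in the middle of the lid, 95 mm above the bench. Bore 12 mm in diameter and 12 mm long, widening over its top 4 mm to 20 mm at the mouth, over a 14 mm hole through the lid's underside (16 mm below the mouth).
- collar (a point): Centre of the upper mouth of the clamp's collar, straight above the port on the same vertical axis, 130 to 146 mm above the bench. Collar 16 mm long, 26 mm outside; bore 12 mm, widening over the top 4 mm to 20 mm at the mouth; open below. Its thumbscrew sticks out level 32 mm to the stand's -y, its arm runs level to the upright, both below the mouth.
- clamp (a joint): Height setting of the clamp on the upright: m above its middle setting, at which the collar's mouth is 140 mm above the bench. It is stiff (about 60 N to shift) and is to stay as set.
- vessel_floor (a point): Centre of the vessel's inside floor, on the axis of port and collar, 14 mm above the bench.
- dial: Bystander in the rack: dial thermometer with a flat round steel head 45 mm in diameter, top 22 mm above the rack plate, 6 mm stem. Origin at the shoulder on the plate, on its axis.
- retriever: Bystander in the rack: white plastic rod 8 mm in diameter with a knob 18 mm in diameter, top 26 mm above the rack plate. Origin at the shoulder on the plate, on its axis.
- bottle: Bystander: dark sample bottle with paper label and white cap, 66 mm in diameter, 140 mm tall, loose on the bench. Origin under its middle.
- beaker: Bystander: clear plastic beaker, 70 mm across the rim, 85 mm tall, loose on the bench. Origin under its middle.

How it is judged:
On the way, in this order (a step that is already met when the one before it is completed fails the run):
1. the probe is held and lifted until its tip is above the clamp's collar (z of probe_tip in the frame of collar above 0.001 m and contact force between the fingers and probe above 1 N), for 0.1 s.
2. the tip has come out below the collar and is still above the port (z of probe_tip in the frame of collar below -0.016 m and z of probe_tip in the frame of port above -0.004 m and horizontal distance between probe_tip and collar below 0.012 m), for 0.05 s.
3. the tip has come through the port into the vessel (z of probe_tip in the frame of port below -0.02 m and horizontal distance between probe_tip and port below 0.012 m), for 0.1 s.
At the end, for the whole second after the job is handed in: The fingers still hold the probe (over 2 N), upright within 0.1 rad and still, its stem through collar and port, its tip 7 to 25 mm above the vessel's inside floor; clamp within 4 mm of its setting, other rack pieces within 15 mm, bottle and beaker within 20 mm of where they were (z of probe_tip in the frame of vessel_floor between 0.007 and 0.025 m and horizontal distance between probe_tip and port below 0.012 m and horizontal distance between probe and collar below 0.01 m and angle between probe's own z axis and vertical below 0.1 rad and contact force between the fingers and probe above 2 N and linear speed of probe below 0.02 m/s and distance of collar from where it was at the start of the episode below 0.004 m and distance of each of dial, retriever from where it was at the start of the episode below 0.015 m and distance of each of bottle, beaker from where it was at the start of the episode below 0.02 m); the arm keeps its last pose, push and grip.
It fails at once if the probe is forced against the collar, the lid or the vessel (over 30 N) (contact force between probe and stand above 30 N).
It fails at once if the probe is dropped: it lies over (angle between probe's own z axis and vertical above 0.8 rad).
It fails at once if a bystander is knocked away (distance of any of dial, retriever from where it was at the start of the episode above 0.03 m or distance of any of bottle, beaker from where it was at the start of the episode above 0.04 m).
It also fails if it takes over 51 s, if anything falls off the work surface, if the arm or the gripper's body presses on something with over 40 N, if the wrist force passes 120 N, or if a joint passes its speed limit or range.

## Working session

There is one attempt and no reset: what is moved stays moved. The work goes in short steps, Python scripts to look and compute and a shell command to move; the robot and the scene stay as the last step left them, time stands still between calls to the robot, and variables do not carry over. Pictures are saved under pics/ and viewed, at most 10 in all, crops included, and the job is handed in when it is done.

```bash
ls; mkdir -p pics; python3 - <<'E'
from cell import robot, vision, ticket
import cv2,numpy as np
for n in("side","top"):
    c=vision.read_camera(n); cv2.imwrite(f"pics/{n}0.png",c["image"][:,:,::-1]); print(n,c["fx"],c["cx"],c["cy"]);print(np.round(c["pose"],4).tolist())
o=robot.observe();print(o["time"],o["tool_pos"],o["tool_rot"],o["opening"])
E
```

```text
cell.py
drive.py
pics
side 491.1937642982495 319.0609587209139 200.97362982348318
[[0.9193, -0.2588, 0.2964, 0.293], [-0.3933, -0.624, 0.6752, -0.6686], [0.0102, -0.7373, -0.6755, 0.7462], [0.0, 0.0, 0.0, 1.0]]
top 397.1351768991038 316.1414776633555 197.72489900554012
[[-0.01, -0.9972, 0.0739, 0.5288], [-0.9999, 0.0106, 0.008, -0.0165], [-0.0087, -0.0738, -0.9972, 0.9137], [0.0, 0.0, 0.0, 1.0]]
0.1 [0.2143623  0.47910437 0.40413132] [-3.14023544e+00 -1.87510495e-04  2.72079211e+00] 0.09196796825776694
```

View pics/side0.png

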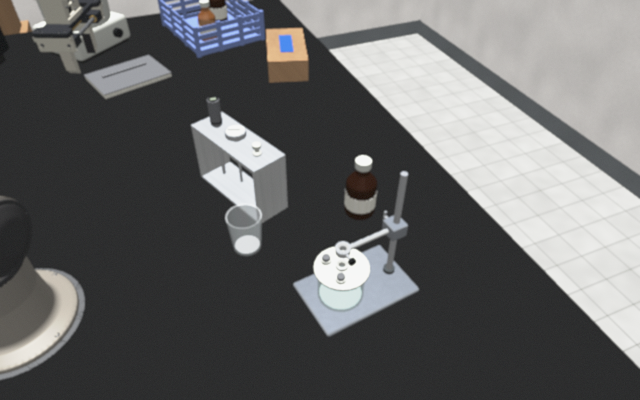

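View pics/top0.png

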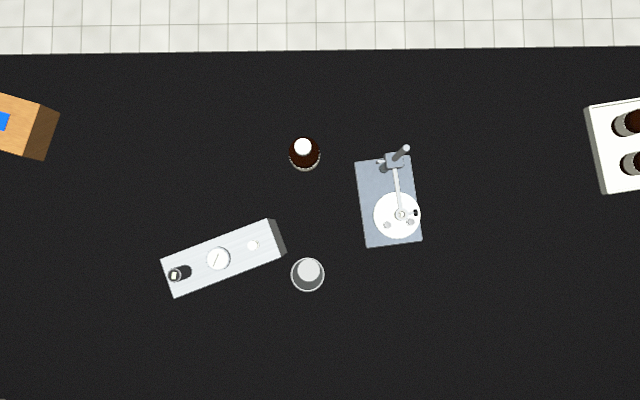

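The side view shows the probe at about (214,110), the dial at (235,131), the retriever at (257,148) and the collar at (343,247). In the top view the probe is at (176,274) and the collar at (401,214). I'll enlarge these to get exact pixels.

```bash
python3 - <<'E'
import cv2,numpy as np
s=cv2.imread("pics/side0.png");t=cv2.imread("pics/top0.png")
cr=lambda im,x,y:cv2.resize(im[y:y+37,x:x+50],None,fx=8,fy=8,interpolation=cv2.INTER_NEAREST)
cv2.imwrite("pics/crop.png",np.vstack([np.hstack([cr(s,190,92),cr(s,318,232)]),np.hstack([cr(t,155,256),cr(t,377,196)])]))
E
```

```text
(no output)
```

View pics/crop.png

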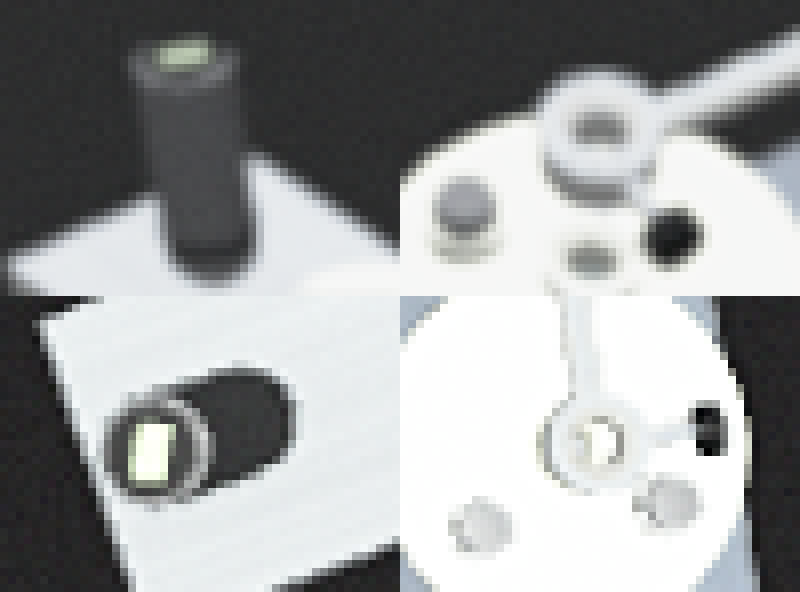

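The crops give these sub-pixel centres:

| Feature | Side view | Top view |
|---|---|---|
| Probe top | (212.5, 98.6) | (173.4, 274.9) |
| Collar mouth | (342.5, 245.7) | (400.5, 213.8) |

The port shows below the collar in the side view, at about (341.5, 264).

```bash
cat > h.py <<'E'
import numpy as np,cv2
K={"side":(491.1938,319.061,200.974,np.array([[0.9193,-0.2588,0.2964,0.293],[-0.3933,-0.624,0.6752,-0.6686],[0.0102,-0.7373,-0.6755,0.7462]])),
"top":(397.1352,316.1415,197.7249,np.array([[-0.01,-0.9972,0.0739,0.5288],[-0.9999,0.0106,0.008,-0.0165],[-0.0087,-0.0738,-0.9972,0.9137]]))}
def ray(n,p):
    f,cx,cy,P=K[n]; d=P[:,:3]@[(p[0]-cx)/f,(p[1]-cy)/f,1]; return P[:,3],d/np.linalg.norm(d)
def plane(n,p,z):
    o,d=ray(n,p); return o+d*(z-o[2])/d[2]
def tri(ps,pt):
    A=np.zeros((3,3));b=np.zeros(3);R=[ray("side",ps),ray("top",pt)]
    for o,d in R: M=np.eye(3)-np.outer(d,d);A+=M;b+=M@o
    x=np.linalg.solve(A,b); return x,[np.linalg.norm(np.cross(x-o,d)) for o,d in R]
def proj(n,X):
    f,cx,cy,P=K[n]; c=P[:,:3].T@(np.array(X)-P[:,3]); return np.array([f*c[0]/c[2]+cx,f*c[1]/c[2]+cy])
E
python3 - <<'E'
from h import *
np.set_printoptions(precision=4,suppress=True)
print("probe top",tri((212.5,98.6),(173.4,274.9)),plane("side",(212.5,98.6),.21),plane("top",(173.4,274.9),.21))
x,e=tri((342.5,245.7),(400.5,213.8));print("collar",x,e,plane("side",(342.5,245.7),x[2]),plane("top",(400.5,213.8),x[2]))
print("port side",plane("side",(341.5,263.8),.092))
for n,roi in(("side",(300,235,80,55)),("top",(365,185,65,60))):
    im=cv2.imread(f"pics/{n}0.png");x,y,w,h=roi
    m=cv2.inRange(im[y:y+h,x:x+w],(215,215,215),(255,255,255))
    c=max(cv2.findContours(m,0,2)[0],key=cv2.contourArea);hl=cv2.convexHull(c)
    e=cv2.fitEllipse(hl);p=(e[0][0]+x,e[0][1]+y);print("lid",n,p,e[1],plane(n,p,.085))
# rack top plate
im=cv2.imread("pics/top0.png");m=cv2.inRange(im[210:305,150:295],(150,150,150),(255,255,255))
c=max(cv2.findContours(m,0,2)[0],key=cv2.contourArea);r=cv2.minAreaRect(c);b=cv2.boxPoints(r)+[150,210]
print("rack",r[1]);print(np.array([plane("top",p,.145) for p in b]))
E
```

```text
probe top (array([0.4474, 0.2411, 0.2108]), [np.float64(0.0003014610835705733), np.float64(0.0003014610835704965)]) [0.4474 0.2426 0.21  ] [0.4476 0.2413 0.21  ]
collar [ 0.5534 -0.175   0.1354] [np.float64(0.0002430689580751071), np.float64(0.00024306895807526795)] [ 0.5537 -0.1751  0.1354] [ 0.5532 -0.1749  0.1354]
port side [ 0.5526 -0.1776  0.092 ]
lid side (349.78733825683594, 261.42507553100586) (47.89680099487305, 75.52852630615234) [ 0.5711 -0.173   0.085 ]
lid top (396.644811630249, 212.6655044555664) (45.74134063720703, 53.264976501464844) [ 0.5572 -0.1772  0.085 ]
rack (41.93548583984375, 115.6384506225586)
[[0.4703 0.2948 0.145 ]
 [0.5485 0.0868 0.145 ]
 [0.4731 0.0578 0.145 ]
 [0.3959 0.2643 0.145 ]]
```

The two views agree: the probe is at (0.4474, 0.2413) with its top at 0.2105, and the collar mouth is at (0.5534, -0.175, 0.1354). The rack outline puts the hole at the same spot. First I turn the tool so the fingers close across the row.

The rows are not in the units I measure in: shifts go in shares of 0.2 m and turns go in shares of 4 rad. I convert before sending: 0.112 rad / 4 = 0.028.

```bash
cat > go.py <<'E'
import sys,numpy as np
from scipy.spatial.transform import Rotation as R
from cell import robot, vision, ticket
o=robot.observe();r=R.from_euler("xyz",o["tool_rot"]);t=np.array([float(a) for a in sys.argv[1:4]])
w=t-o["tool_pos"];print("t",o["time"],"pos",np.round(o["tool_pos"],4),"rot",np.round(o["tool_rot"],4),"F",np.round(o["contact_force"],1),"grip",o["grip_force"])
print("tool delta",np.round(r.inv().apply(w),4),"dist",np.linalg.norm(w))
psi=float(sys.argv[4]);print("tool rotvec",np.round((r.inv()*R.from_euler("xyz",[np.pi,0,psi])).as_rotvec(),4))
E
python3 drive.py '[[[0,0,0],[0,0,0.028]],[[0,0,0],[0,0,0.028]],[[0,0,0],[0,0,0.028]],[[0,0,0],[0,0,0.028]],[[0,0,0],[0,0,0.028]],[[0,0,0],[0,0,0.028]],[[0,0,0],[0,0,0.0275]],[[0,0,0],[0,0,0]]]' 0.092
python3 go.py 0.4474 0.2413 0.404 1.939
```

```text
time: 0.77
tool_pos: [0.2144, 0.4792, 0.4044]
tool_rot: [-3.141, 0.0, 1.935]
contact_force: [-0.7, -0.1, 0.1]
opening: 0.0916
grip_force: 0.0
t 0.7667 pos [0.2144 0.4792 0.4044] rot [-3.1410e+00  4.0000e-04  1.9349e+00] F [-0.7 -0.1  0.1] grip 0.0
tool delta [-0.3052  0.133   0.0004] dist 0.3329673839710698
tool rotvec [-0.0006  0.0004 -0.0041]
```

```bash
python3 drive.py '[[[-0.15,0.065,0],[0,0,0]],[[-0.15,0.065,0],[0,0,0]],[[-0.15,0.065,0],[0,0,0]],[[-0.15,0.065,0],[0,0,0]],[[-0.15,0.065,0],[0,0,0]],[[-0.15,0.065,0],[0,0,0]],[[-0.15,0.065,0],[0,0,0]],[[-0.15,0.065,0],[0,0,0]]]' >/dev/null
python3 drive.py '[[[-0.15,0.065,0],[0,0,0]],[[-0.15,0.065,0],[0,0,0]],[[0,0,0],[0,0,0]],[[0,0,0],[0,0,0]],[[0,0,0],[0,0,0]]]'
python3 go.py 0.4474 0.2413 0.404 1.939
```

```text
time: 1.85
tool_pos: [0.4433, 0.2462, 0.4044]
tool_rot: [-3.141, -0.001, 1.94]
contact_force: [-0.7, -0.3, 0.1]
opening: 0.0918
grip_force: 0.0
t 1.85 pos [0.4433 0.2462 0.4044] rot [-3.1407e+00 -5.0000e-04  1.9402e+00] F [-0.7 -0.3  0.1] grip 0.0
tool delta [-0.006   0.002   0.0004] dist 0.006389917586872134
tool rotvec [-0.0009 -0.0005  0.0012]
```

Scaled: 0.013 m / 0.2 = 0.065, -0.006 m / 0.2 = -0.03.

```bash
python3 drive.py '[[[-0.03,0.01,0],[0,0,0]],[[0,0,0.065],[0,0,0]],[[0,0,0.065],[0,0,0]],[[0,0,0.065],[0,0,0]],[[0,0,0.065],[0,0,0]],[[0,0,0],[0,0,0]],[[0,0,0],[0,0,0]]]'
python3 go.py 0.4474 0.2413 0.352 1.939
python3 - <<'E'
from cell import robot, vision, ticket
import cv2,numpy as np
s=vision.read_camera("side")["image"][40:190,140:340,::-1];t=vision.read_camera("top")["image"][200:350,110:310,::-1]
cv2.imwrite("pics/g.png",cv2.resize(np.hstack([s,t]),None,fx=2,fy=2))
E
```

```text
time: 2.43
tool_pos: [0.4472, 0.2418, 0.3526]
tool_rot: [-3.14, -0.0, 1.941]
contact_force: [1.9, 0.7, 0.1]
opening: 0.0918
grip_force: 0.0
t 2.4333 pos [0.4472 0.2418 0.3526] rot [-3.1405e+00 -1.0000e-04  1.9409e+00] F [1.9 0.7 0.1] grip 0.0
tool delta [-0.0005  0.      0.0006] dist 0.000811943232902777
tool rotvec [-0.0011 -0.0001  0.0019]
```

View pics/g.png

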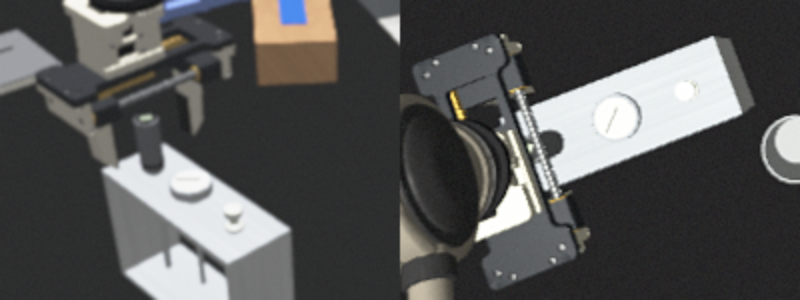

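The picture shows the handle standing between the open fingers, at crop position (150,140) in the side view, clear of the neighbours. I close the gripper.

Scaled: -0.01 m / 0.2 = -0.05, -0.005 m / 0.2 = -0.025.

```bash
python3 drive.py '[[[0,0,0],[0,0,0]],[[0,0,0],[0,0,0]],[[0,0,0],[0,0,0]],[[0,0,0],[0,0,0]],[[0,0,0],[0,0,0]],[[0,0,0],[0,0,0]],[[0,0,0],[0,0,0]],[[0,0,0],[0,0,0]]]' 0 30
python3 drive.py '[[[0,0,0],[0,0,0]],[[0,0,0],[0,0,0]],[[0,0,-0.025],[0,0,0]],[[0,0,-0.05],[0,0,0]],[[0,0,-0.05],[0,0,0]],[[0,0,0],[0,0,0]]]'
```

```text
time: 3.2
tool_pos: [0.4477, 0.2412, 0.3527]
tool_rot: [3.142, -0.0, 1.939]
contact_force: [0.2, -0.2, 0.8]
opening: 0.0431
grip_force: 0.0
time: 3.7
tool_pos: [0.4481, 0.2414, 0.3803]
tool_rot: [3.138, 0.0, 1.939]
contact_force: [0.1, 0.6, -0.6]
opening: 0.0256
grip_force: 30.0
```

The fingers were still closing when the lift began, so the grip may sit a few mm higher on the handle. I'll measure that once the probe is up.

Scaled: -0.02 m / 0.2 = -0.1, -0.018 m / 0.2 = -0.09.

```bash
python3 drive.py '[[[0,0,-0.09],[0,0,0]],[[0,0,-0.1],[0,0,0]],[[0,0,-0.1],[0,0,0]],[[0,0,-0.1],[0,0,0]],[[0,0,-0.1],[0,0,0]],[[0,0,-0.1],[0,0,0]],[[0,0,-0.1],[0,0,0]],[[0,0,-0.1],[0,0,0]]]'
python3 drive.py '[[[0,0,0],[0,0,0]],[[0,0,0],[0,0,0]],[[0,0,0],[0,0,0]]]'
python3 go.py 0.5534 -0.175 0.54 1.939
python3 - <<'E'
from cell import robot, vision, ticket
import cv2,numpy as np
s=vision.read_camera("side")["image"][:,:,::-1];cv2.imwrite("pics/side1.png",s)
cv2.imwrite("pics/l.png",cv2.resize(s[0:150,120:320],None,fx=4,fy=4,interpolation=cv2.INTER_CUBIC))
E
```

```text
time: 4.37
tool_pos: [0.4474, 0.2411, 0.5369]
tool_rot: [3.141, -0.0, 1.939]
contact_force: [0.3, -0.3, -1.1]
opening: 0.0256
grip_force: 30.0
time: 4.62
tool_pos: [0.4476, 0.2411, 0.5346]
tool_rot: [-3.14, -0.0, 1.939]
contact_force: [-0.5, -0.2, -1.9]
opening: 0.0254
grip_force: 30.0
t 4.6167 pos [0.4476 0.2411 0.5346] rot [-3.1401e+00 -1.0000e-04  1.9388e+00] F [-0.5 -0.2 -1.9] grip 29.985601007938385
tool delta [-0.4263 -0.051  -0.0053] dist 0.4294072828233992
tool rotvec [-0.0015 -0.0001 -0.0002]
```

View pics/l.png

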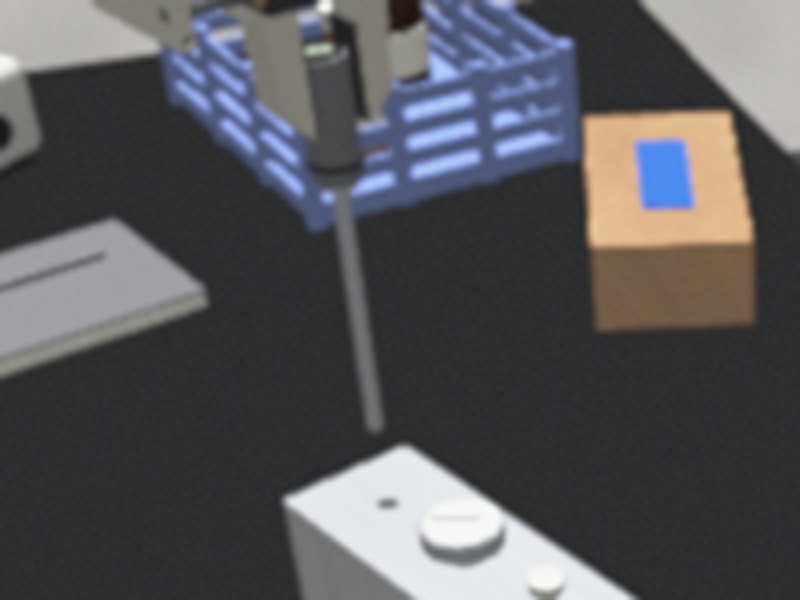

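The picture shows the probe hanging free with its tip at side pixel (213.2,107.7) and the stem ending just above the rack. The bystanders haven't moved. I compute the tip position and start the transfer.

```bash
python3 - <<'E'
from h import *
from scipy.optimize import minimize_scalar as m
for p in((213.2,107.7),):
    z=m(lambda z:np.linalg.norm(proj("side",(.4476,.2411,z))-p),bounds=(.1,.3),method="bounded").x
    print("tip z",z,"resid px",proj("side",(.4476,.2411,z))-p,"tcp-tip",.5346-z)
E
python3 drive.py '[[[-0.075,-0.009,0],[0,0,0]],[[-0.15,-0.018,0],[0,0,0]],[[-0.15,-0.018,0],[0,0,0]],[[-0.15,-0.018,0],[0,0,0]],[[-0.15,-0.018,0],[0,0,0]],[[-0.15,-0.018,0],[0,0,0]],[[-0.15,-0.018,0],[0,0,0]],[[-0.15,-0.018,0],[0,0,0]]]' >/dev/null
python3 drive.py '[[[-0.15,-0.018,0],[0,0,0]],[[-0.15,-0.018,0],[0,0,0]],[[-0.15,-0.018,0],[0,0,0]],[[-0.15,-0.018,0],[0,0,0]],[[-0.15,-0.018,0],[0,0,0]],[[-0.075,-0.009,0],[0,0,0]],[[0,0,0],[0,0,0]],[[0,0,0],[0,0,0]]]'
python3 go.py 0.5534 -0.175 0.51 1.939
```

```text
tip z 0.1893231886307075 resid px [ 0.94005836 -0.1455435 ] tcp-tip 0.34527681136929245
time: 6.0
tool_pos: [0.5444, -0.1399, 0.5344]
tool_rot: [-3.14, -0.002, 1.937]
contact_force: [-0.3, 0.3, -0.5]
opening: 0.0254
grip_force: 30.0
t 6.0 pos [ 0.5444 -0.1399  0.5344] rot [-3.1401e+00 -2.3000e-03  1.9375e+00] F [-0.3  0.3 -0.5] grip 29.985765516757965
tool delta [-0.036  -0.0042  0.0244] dist 0.043699609593793855
tool rotvec [-0.0014 -0.0023 -0.0015]
```

Scaled: -0.018 m / 0.2 = -0.09, 0.014 m / 0.2 = 0.07.

```bash
python3 drive.py '[[[-0.09,-0.0105,0],[0,0,0]],[[-0.09,-0.0105,0],[0,0,0]],[[0,0,0.07],[0,0,0]],[[0,0,0.06],[0,0,0]],[[0,0,0],[0,0,0]],[[0,0,0],[0,0,0]],[[0,0,0],[0,0,0]]]'
python3 go.py 0.5534 -0.175 0.51 1.939
python3 - <<'E'
from cell import robot, vision, ticket
import cv2,numpy as np
from h import proj
s=vision.read_camera("side")["image"][:,:,::-1];t=vision.read_camera("top")["image"][:,:,::-1]
cv2.imwrite("pics/c.png",np.hstack([cv2.resize(a,(400,600),interpolation=cv2.INTER_CUBIC) for a in (s[190:280,312:372],t[170:260,370:430])]))
p=robot.observe()["tool_pos"];print("tip",proj("side",(p[0],p[1],p[2]-.3453)),"collar",proj("side",(.5534,-.175,.1354)))
E
```

```text
time: 6.58
tool_pos: [0.5534, -0.1736, 0.5106]
tool_rot: [3.141, 0.0, 1.94]
contact_force: [0.8, -0.8, 0.2]
opening: 0.0252
grip_force: 30.0
t 6.5833 pos [ 0.5534 -0.1736  0.5106] rot [3.1407e+00 5.0000e-04 1.9401e+00] F [ 0.8 -0.8  0.2] grip 29.985677897930145
tool delta [-0.0014 -0.0005  0.0006] dist 0.0015573925449726676
tool rotvec [0.0009 0.0005 0.0011]
tip [342.82435504 232.83999107] collar [342.34943073 245.70054307]
```

View pics/c.png

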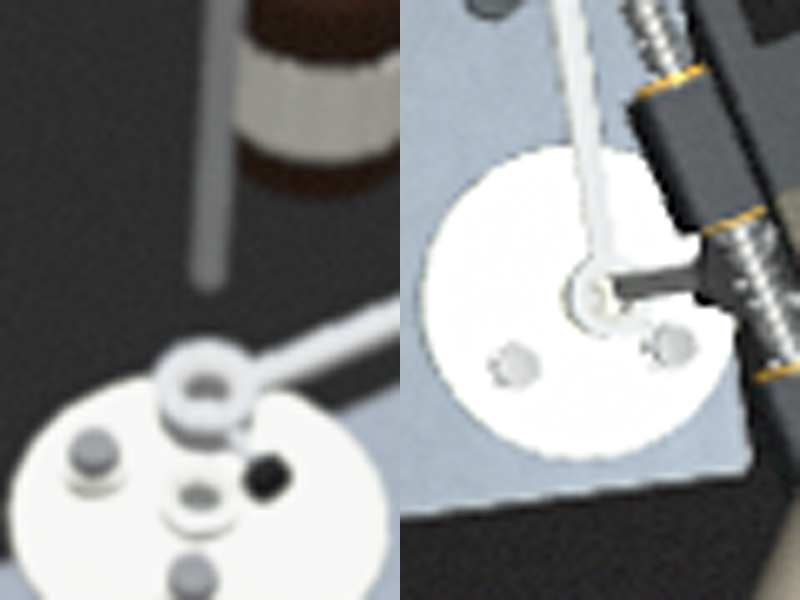

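In the side view the tip at (342.6,232) sits straight above the collar bore at (342.6,247). In the top view the stem's end is at about (401.3,212.6), so the tip centre is about 2 px to the right of that. I check both against the measured TCP.

Scaled: 0.005 m / 0.2 = 0.025, 0.003 m / 0.2 = 0.015.

```bash
python3 - <<'E'
from h import *
print(plane("top",(403.2,212.6),.1653),tri((342.6,232.0),(403.2,212.6)))
E
python3 drive.py '[[[-0.007,-0.0025,0],[0,0,0]],[[0,0,0.025],[0,0,0]],[[0,0,0.025],[0,0,0]],[[0,0,0.025],[0,0,0]],[[0,0,0.025],[0,0,0]],[[0,0,0.015],[0,0,0]],[[0,0,0],[0,0,0]],[[0,0,0],[0,0,0]]]'
python3 go.py 0.5534 -0.175 0.45 1.939
```

```text
[ 0.55446453 -0.17396603  0.1653    ] (array([ 0.55383768, -0.17340913,  0.16682086]), [np.float64(0.0006178714818650355), np.float64(0.0006178714818650571)])
time: 7.35
tool_pos: [0.5534, -0.1762, 0.4865]
tool_rot: [-3.141, -0.0, 1.939]
contact_force: [0.1, -0.6, -0.4]
opening: 0.0258
grip_force: 30.0
t 7.35 pos [ 0.5534 -0.1762  0.4865] rot [-3.1413e+00 -4.0000e-04  1.9388e+00] F [ 0.1 -0.6 -0.4] grip 29.98564839363098
tool delta [0.0011 0.0004 0.0365] dist 0.0365087985685237
tool rotvec [-0.0002 -0.0004 -0.0002]
```

Scaled: 0.002 m / 0.2 = 0.01, 0.0007 m / 0.2 = 0.0035.

```bash
python3 drive.py '[[[0.0035,0.001,0.01],[0,0,0]],[[0,0,0.01],[0,0,0]],[[0,0,0.01],[0,0,0]],[[0,0,0.01],[0,0,0]],[[0,0,0.01],[0,0,0]],[[0,0,0.01],[0,0,0]],[[0,0,0],[0,0,0]]]'
python3 go.py 0.5534 -0.175 0.45 1.939
python3 drive.py '[[[0,0,0.01],[0,0,0]],[[0,0,0.01],[0,0,0]],[[0,0,0.01],[0,0,0]],[[0,0,0],[0,0,0]]]'
```

```text
time: 7.93
tool_pos: [0.5533, -0.1755, 0.4742]
tool_rot: [-3.141, -0.0, 1.939]
contact_force: [0.3, -0.1, -1.0]
opening: 0.0254
grip_force: 30.0
t 7.9333 pos [ 0.5533 -0.1755  0.4742] rot [-3.1412e+00 -4.0000e-04  1.9387e+00] F [ 0.3 -0.1 -1. ] grip 29.98556613922119
tool delta [0.0004 0.0003 0.0242] dist 0.024217649659574268
tool rotvec [-0.0004 -0.0004 -0.0003]
time: 8.27
tool_pos: [0.5533, -0.1754, 0.4682]
tool_rot: [-3.141, -0.0, 1.939]
contact_force: [0.2, 1.0, -0.5]
opening: 0.0252
grip_force: 30.0
```

Scaled: 0.003 m / 0.2 = 0.015.

```bash
python3 drive.py '[[[0,0,0.015],[0,0,0]],[[0,0,0.015],[0,0,0]],[[0,0,0.015],[0,0,0]],[[0,0,0.015],[0,0,0]],[[0,0,0.015],[0,0,0]],[[0,0,0.015],[0,0,0]],[[0,0,0],[0,0,0]],[[0,0,0],[0,0,0]]]'
python3 go.py 0.5534 -0.175 0.374 1.939
python3 - <<'E'
from cell import robot, vision, ticket
import cv2,numpy as np
s=vision.read_camera("side")["image"][:,:,::-1];t=vision.read_camera("top")["image"][:,:,::-1]
cv2.imwrite("pics/d.png",np.hstack([cv2.resize(a,(400,600),interpolation=cv2.INTER_CUBIC) for a in (s[205:295,312:372],t[170:260,370:430])]))
E
```

```text
time: 8.93
tool_pos: [0.5533, -0.1754, 0.4504]
tool_rot: [-3.141, -0.0, 1.939]
contact_force: [0.3, 0.1, -0.6]
opening: 0.0253
grip_force: 30.0
t 8.9333 pos [ 0.5533 -0.1754  0.4504] rot [-3.1412e+00 -4.0000e-04  1.9387e+00] F [ 0.3  0.1 -0.6] grip 29.98544007539749
tool delta [0.0004 0.0003 0.0764] dist 0.07642139342102207
tool rotvec [-0.0004 -0.0004 -0.0003]
```

View pics/d.png

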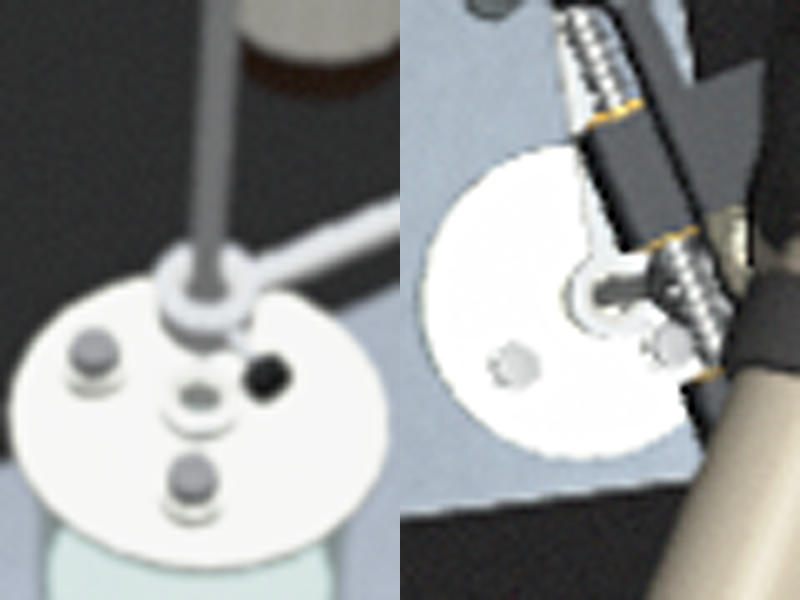

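The picture shows the stem inside the collar, centred at about crop (207,290), with the open port straight below at (200,397). I carry on into the port slowly.

Scaled: 0.002 m / 0.2 = 0.01, 0.0003 m / 0.2 = 0.0015.

```bash
python3 drive.py '[[[0.0015,0.001,0.01],[0,0,0]],[[0,0,0.01],[0,0,0]],[[0,0,0.01],[0,0,0]],[[0,0,0.01],[0,0,0]],[[0,0,0.01],[0,0,0]],[[0,0,0.01],[0,0,0]],[[0,0,0],[0,0,0]]]'
python3 drive.py '[[[0,0,0.01],[0,0,0]],[[0,0,0.01],[0,0,0]],[[0,0,0.01],[0,0,0]],[[0,0,0],[0,0,0]]]'
python3 drive.py '[[[0,0,0.01],[0,0,0]],[[0,0,0.01],[0,0,0]],[[0,0,0.01],[0,0,0]],[[0,0,0.01],[0,0,0]],[[0,0,0],[0,0,0]]]'
```

```text
time: 9.62
tool_pos: [0.5534, -0.1751, 0.4381]
tool_rot: [-3.141, -0.001, 1.939]
contact_force: [-0.5, -0.0, -0.6]
opening: 0.0254
grip_force: 30.0
time: 9.95
tool_pos: [0.5534, -0.1751, 0.4322]
tool_rot: [-3.141, -0.0, 1.939]
contact_force: [-0.2, -1.7, -2.8]
opening: 0.0258
grip_force: 30.0
time: 10.37
tool_pos: [0.5534, -0.1751, 0.4242]
tool_rot: [-3.141, -0.0, 1.939]
contact_force: [-0.3, -1.2, -2.2]
opening: 0.0256
grip_force: 30.0
```

Scaled: 0.003 m / 0.2 = 0.015.

```bash
python3 drive.py '[[[0,0,0.015],[0,0,0]],[[0,0,0.015],[0,0,0]],[[0,0,0.015],[0,0,0]],[[0,0,0.015],[0,0,0]],[[0,0,0.015],[0,0,0]],[[0,0,0.015],[0,0,0]],[[0,0,0],[0,0,0]]]'
python3 drive.py '[[[0,0,0.015],[0,0,0]],[[0,0,0.015],[0,0,0]],[[0,0,0.015],[0,0,0]],[[0,0,0.015],[0,0,0]],[[0,0,0.015],[0,0,0]],[[0,0,0.015],[0,0,0]],[[0,0,0],[0,0,0]]]'
python3 drive.py '[[[0,0,0.015],[0,0,0]],[[0,0,0.015],[0,0,0]],[[0,0,0.015],[0,0,0]],[[0,0,0.015],[0,0,0]],[[0,0,0.01],[0,0,0]],[[0,0,0],[0,0,0]],[[0,0,0],[0,0,0]],[[0,0,0],[0,0,0]]]'
python3 go.py 0.5534 -0.175 0.374 1.939
python3 - <<'E'
from cell import robot, vision, ticket
import cv2,numpy as np
from h import proj
s=vision.read_camera("side")["image"][:,:,::-1]
cv2.imwrite("pics/f.png",cv2.resize(s[150:330,230:440],None,fx=3.3,fy=3.3,interpolation=cv2.INTER_CUBIC))
p=robot.observe()["tool_pos"]
for a in(.0,.065):q=proj("side",(p[0],p[1],p[2]-.3445+.135+a));print("probe",a,q,(q-[230,150])*3.3)
E
```

```text
time: 10.95
tool_pos: [0.5533, -0.1751, 0.4059]
tool_rot: [-3.141, -0.001, 1.939]
contact_force: [0.1, -1.7, -1.5]
opening: 0.0257
grip_force: 30.0
time: 11.53
tool_pos: [0.5533, -0.1751, 0.3879]
tool_rot: [-3.141, -0.001, 1.939]
contact_force: [-0.8, -3.7, -2.7]
opening: 0.0251
grip_force: 30.0
time: 12.2
tool_pos: [0.5534, -0.1751, 0.3741]
tool_rot: [-3.141, -0.001, 1.939]
contact_force: [-2.1, -4.2, -3.5]
opening: 0.0255
grip_force: 30.0
t 12.2 pos [ 0.5534 -0.1751  0.3741] rot [-3.1409e+00 -6.0000e-04  1.9388e+00] F [-2.1 -4.2 -3.5] grip 29.99037891626358
tool delta [0.0001 0.0001 0.0001] dist 0.00017968612159343646
tool rotvec [-0.0007 -0.0006 -0.0002]
probe 0.0 [343.10927621 233.63009243] [373.26061148 275.97930502]
probe 0.065 [344.92883389 204.51533741] [379.26515183 179.90061347]
```

View pics/f.png

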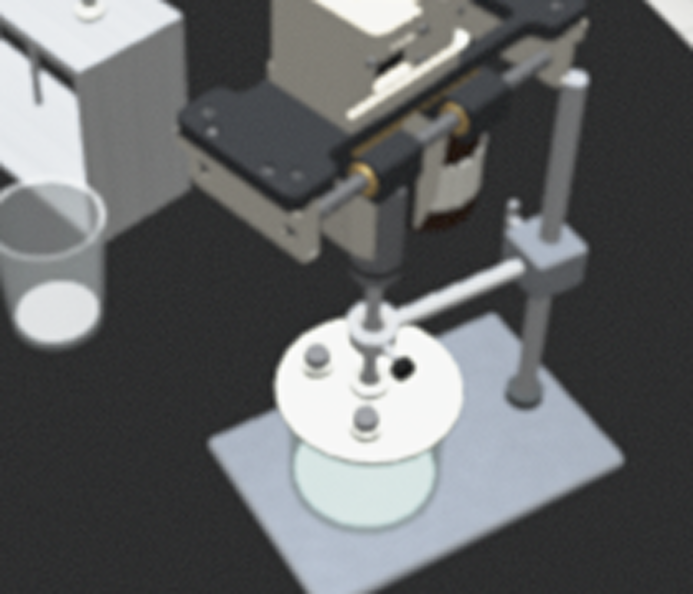

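The picture shows the stem passing through the collar at about (372,325) and the port at (370,385). The shoulder is where predicted, about (373,276). The gripper is clear of the upright, and contact force is low. I settle and check once more, then hand in.

```bash
python3 drive.py '[[[0,0,0],[0,0,0]],[[0,0,0],[0,0,0]],[[0,0,0],[0,0,0]],[[0,0,0],[0,0,0]],[[0,0,0],[0,0,0]],[[0,0,0],[0,0,0]]]' && python3 -c "
from cell import robot, vision, ticket
print(ticket.hand_in())"
```

```text
time: 12.75
tool_pos: [0.5533, -0.1751, 0.3746]
tool_rot: [-3.141, -0.0, 1.939]
contact_force: [-1.4, -4.1, -2.6]
opening: 0.0254
grip_force: 30.0
the job is handed in; nothing more can be done
None
```

I handed the job in at 12.75 s with the probe held upright and still at 30 N through the collar and port, its tip an estimated 15 mm above the vessel floor (good to about 2 mm); the hand-in returned no verdict.

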